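# Set the air regulator and lock it

### The job

On the sloping blue air-regulator console, turn the yellow bar knob clockwise until its white nose points straight at the green marker on the dial. Then lock that setting: swing the red-handled lever of the black lock ring underneath clockwise, past the point where it bites and turns stiff, until it will go no further, and let go. Leave the knob on the marker and do not disturb the other things on the bench.

Things in the scene. Friction and masses are not known exactly. Their poses are not given: they have to be found in the camera images.
- console: Fixed blue sheet-steel wedge, 240 mm (x) by 340 mm (y), 40 mm high at its low edge (-x), 187 mm at its rear; origin at the centre of its underside, z up. Its grey top panel's normal leans 0.55 rad (31.5 deg) from vertical towards -x. A flat round gauge sits in the panel's low -y corner. Knob, dial and lock ring are stacked on one common axis square to the panel.
- dial_centre (a point): Centre of the upper face of the fixed black dial disc (radius 48 mm), on the common axis, 29 mm out from the panel. z is the common axis, square to the panel and out of it (31.5 deg from vertical); x up the slope, y along the console's y. 'Clockwise' means as seen when looking at the panel: a negative rotation about this z.
- knob: The yellow knob; origin on the common axis at the panel surface. It turns about z with light friction (0.08 N m), stays where it is left, and has a stop at each end of its 4.7 rad range. It starts 1.4 to 3.0 rad short of the marker, to be turned clockwise (the other way round is blocked by a stop).
- knob_top (a point): Centre of the top of the knob's grip bar, 74 mm out from the panel on the common axis; z out along the axis, x along the bar towards its white-striped end, where the nose is. The bar is 64 mm long (x), 16 mm thick (y) and 36 mm deep below this point, on a hub disc of radius 30 mm, 8 mm thick.
- pointer_point (a point): Point just ahead of the tip of the knob's white nose: 40 mm from the axis, 33 mm out from the panel; turns with the knob. The knob is set when this point is on marker_point.
- marker_point (a point): Point at the inner end of the green marker tab (16 x 8 x 5 mm, its top 34 mm out from the panel) on the dial, jutting out over its rim: 40 mm from the axis, 33 mm out from the panel. It does not move while you work.
- lever_top (a point): Centre of the top of the red handle of the lock ring's lever: a round post of 14 mm diameter, parallel to the common axis, 100 mm from it, z out along it, x radially away from the axis. Its top is 65 mm out from the panel and it is free over its upper 44 mm; below it is the black lever arm.
- ring: Black lock ring, 110 mm diameter, with its lever; origin on the common axis at the panel surface. Turned clockwise it first moves loosely (about 1 N at the post) for 0.5 to 1.1 rad, then bites on the clamp and needs about 5 N for a further 0.27 to 0.35 rad, then comes to a hard stop. Where it bites differs each time and must be felt. It stays where it is left.
- clamp (a joint): Turn of the bright steel clamp collar (124 mm diameter) under the lock ring, rad: 0 to 0.08 at the start (slack); grows only once the lock ring has bitten and drives it on clockwise; 0.35 at its hard stop (tight).
- spanner: Bystander, leave alone: open-ended wrench 170 mm long, lying near the console; origin under its centre.
- tin: Bystander, leave alone: short blue can, radius 33, 60 mm high, near the console; origin at the centre of its underside.
- spray_can: Bystander, leave alone: red can, radius 32, 170 mm high; origin at the centre of its underside.
- oil_bottle: Bystander, leave alone: yellow bottle, radius 36, 180 mm high; origin at the centre of its underside.
- grease_jar: Bystander, leave alone: green jar, radius 40, 90 mm high; origin at the centre of its underside.
- screwdriver: Bystander, leave alone: screwdriver 200 mm long, lying; origin under its centre.

How it is judged:
By the outcome, as a careful person would: the job done as asked, in the order asked, and still so for the second after the job is handed in, with the robot touching nothing.
It also fails if it takes over 72 s, if anything falls off the work surface, if the arm or the gripper's body presses on something with over 40 N, if the wrist force passes 120 N, or if a joint passes its speed limit or range.

### The arm

A 7-joint arm with a two-finger parallel gripper is mounted at the origin on the work surface. World frame = base frame: x ahead of the robot, y to its left, z up, the work surface at z = 0. Lengths are in m, angles in rad, forces in N, time in s.
With the tool pointing down it reaches from about 0.425 to 0.8 m from the base axis. Payload 8.3 kg.
Tool frame: the origin (TCP) lies at the very end of the fingers, on their centre line; the grasp point (between the pads) lies 19 mm behind it; z points along the fingers, y is the line along which they close (so a half turn about z gives the same grasp; the last joint's range is limited). The gripper opens to 85 mm and grips with 20 to 120 N. Pads are 22 mm wide; open, the fingers measure 114 mm over their backs; the gripper's body (76 mm by 85 mm) begins 54 mm behind the grasp point. The pads swing forward as they close: fully open they stand 13 mm farther back than shut.
Start: joints at [-1.201, 0.383, 0.016, 1.37, -0.006, 1.388, -0.046], TCP at [0.262, 0.567, 0.231] pointing down, gripper open.
Joint ranges: [-2.95, 2.95], [-0.25, 2.06], [-1.52, 1.56], [0.18, 2.33], [-1.44, 4.58], [0.02, 2.06], [-3.01, 3.01]. Speed limits (rad/s): [2.39, 2.39, 3.01, 3.01, 3.14, 3.14, 3.14].

### API

Orientations are given as a 3x3 rotation matrix whose columns are the frame's x, y, z axes.
In Python, from bench import bot, vision, job gives the robot as it stands. The module is installed in compiled form; this text tells all that it offers.
- The arm moves only by the tool drive_tool, never from a script. Its argument "series" is a list of rows, each a list of 6 numbers: the shift along the tool's x, y, z in cm, then the turn, a rotation vector about the tool's x, y, z in rad. A call has 1 to 8 rows; each row is the pose to reach, as a shift and turn from the pose commanded when the call began, along the tool's axes at that moment; what a row does not reach only later rows make up. A row lasts 1/10 s, in which the tool goes at most 50 mm and 8.59 degrees, less where a joint would pass 70% of its speed; a pose out of reach is approached as far as the arm can. A call with a gripper value outside its range is refused whole. "grip" is the gripper's target within -1 to 1 (shut at 1, half-way at 0, fully open at -1), set as the call begins (left out, the last holds). The fingers move at their own pace and stop on an object; "newtons" is the grip in N (left out, the last holds). Time passes only in rows, so rows that repeat a pose let the fingers close. It gives the time, the measured TCP pose, the force, the opening and the grip force at its end, in the units of the state.
- bot.sense(): the state, without advancing time (a new reading comes with each control period).
- vision.camera(name): name is "scene" or "side" or "wrist"; returns a dict with "frame" (400x640x3 uint8, red, green, blue), "mtx" (3x3 intrinsics, pixels), "D" ([k1, k2, p1, p2, k3] as OpenCV has them; the pictures are not rectified), "R" (3x3) and "t" (3): a world point X has camera coordinates R X + t. Camera axes: x right, y down, z forward; pixel columns grow to the right and rows downward; lengths in m; the calibration is good to about 2 mm. A picture is of the moment at which its call begins. There is no depth.
- job.finish_job(): hands the job in; it is judged then, once.
Trained networks look in the newest picture that a camera, given by its name, has taken for a name from the list of things; names that differ only in an ending like _2 or _b are one class to them, and where a whole thing is asked for, a point or a joint stands for the part that bears it (a point fixed in the world has none). Each returns a list of dicts, best first, with "score" (0 to 1); they miss things now and then, are a little off and sometimes report something else, mostly with a low value. They report only what shows in the picture. A call takes as long as a camera call.
- vision.boxes_of(camera, target): "centre" ([column, row] in pixels, amid what is visible of it).
The state is a dict: "time_s": time; "joint_pos": joint angles; "qvel": joint speeds; "joint_torque": joint torques, N m; "ee_pos": TCP position; "tool_rot": TCP orientation; "ft_force": force on the tool from outside, world axes, zero at the start; "ft_torque": the same for the moment, N m; "gripper_width": opening from 0.0 (shut) to 1.0 (fully open); "grasp_force": force on a finger pad.
Only numpy, scipy, OpenCV 4.12 (cv2) and the standard library are available. Lean on these libraries where they do the work, as an engineer would, in place of code of your own. Each camera call takes 0.05 s, during which the arm holds its last target. There are 200 camera calls.

## Working session

There is one attempt and no reset: what is moved stays moved. The work goes in short steps, Python scripts to look and compute and a tool call to move; the robot and the scene stay as the last step left them, time stands still between calls to the robot, and variables do not carry over. Pictures are saved under pics/ and viewed, at most 10 in all, crops included, and the job is handed in when it is done.

Besides the shell and the picture viewer there is one more tool, called after "Emit:" as name(argument=value, ...), one argument or row to a line, values as JSON. drive_tool: Moves the arm, as the interface text tells. Its arguments: {"type":"object","properties":{"series":{"type":"array"},"grip":{"type":"number"},"newtons":{"type":"number"}},"required":["series"]}

```bash
mkdir -p pics
python3 - <<'E'
from bench import bot, vision, job
import cv2
for c in ["scene","side"]:
    r=vision.camera(c); cv2.imwrite(f"pics/{c}0.png",r["frame"][:,:,::-1])
    print(c,(-r["R"].T@r["t"]).round(3), r["R"][2].round(2), r["mtx"][0,0])
    for n in ["console","dial_centre","knob","knob_top","pointer_point","marker_point","lever_top","ring","tin","spanner","spray_can","oil_bottle","grease_jar","screwdriver"]:
        print(n,[(round(d["score"],2),[round(float(v)) for v in d["centre"]]) for d in vision.boxes_of(c,n)[:2]])
print(bot.sense())
E
```

```text
scene [ 1.196 -0.131  0.681] [-0.77  0.22 -0.6 ] 382.10945298869524
console [(0.81, [197, 244]), (0.19, [464, 232])]
dial_centre [(0.82, [204, 230])]
knob [(0.82, [213, 218])]
knob_top [(0.63, [214, 217]), (0.23, [210, 240])]
pointer_point [(0.75, [213, 214])]
marker_point []
lever_top [(0.67, [209, 244])]
ring [(0.78, [210, 244]), (0.27, [195, 245])]
tin [(0.69, [295, 206])]
spanner [(0.76, [296, 254])]
spray_can [(0.78, [423, 243]), (0.19, [212, 216])]
oil_bottle [(0.57, [416, 192])]
grease_jar [(0.74, [465, 234]), (0.2, [418, 189])]
screwdriver [(0.54, [419, 191])]
side [ 0.354 -0.717  0.834] [ 0.14  0.75 -0.64] 410.89861339277724
console [(0.7, [275, 251]), (0.66, [324, 323])]
dial_centre []
knob [(0.94, [340, 272])]
knob_top [(0.69, [323, 322]), (0.57, [340, 274])]
pointer_point [(0.77, [338, 274]), (0.68, [353, 294])]
marker_point []
lever_top [(0.84, [356, 293])]
ring [(0.69, [352, 289])]
tin [(0.68, [278, 249])]
spanner [(0.67, [334, 258])]
spray_can [(0.76, [358, 169])]
oil_bottle [(0.59, [291, 169]), (0.45, [342, 288])]
grease_jar [(0.59, [334, 158]), (0.45, [336, 272])]
sc
[... 174 characters left out ...]
04653303]), 'qvel': array([ 0.00081006,  0.00051075,  0.00025338, -0.0006877 , -0.00017216,
        0.00019477,  0.00041214]), 'joint_torque': array([ 4.81702737e-04, -6.27327847e+01,  8.43061656e-01, -3.72073174e+01,
        1.64072507e-02,  2.76162711e-03, -6.87342151e-06]), 'ee_pos': array([0.26205282, 0.56737428, 0.23126583]), 'tool_rot': array([[-9.07813319e-01,  4.19374493e-01, -1.12537861e-04],
       [ 4.19374500e-01,  9.07813321e-01, -5.69209627e-05],
       [ 7.82921694e-05, -9.88691172e-05, -9.99999992e-01]]), 'ft_force': array([ 0.59589417, -0.81651781,  0.2068417 ]), 'ft_torque': array([0.02831536, 0.03057491, 0.04245252]), 'grasp_force': 0.0, 'gripper_width': 0.998685069175068}
```

Run:
```python
import cv2,numpy as np
a=cv2.imread("pics/scene0.png");b=cv2.imread("pics/side0.png")
u=lambda i,x,y,w,h,s:cv2.resize(i[y:y+h,x:x+w],None,fx=s,fy=s,interpolation=cv2.INTER_CUBIC)
cv2.imwrite("pics/s1.png",u(a,100,140,200,150,4));cv2.imwrite("pics/s2.png",u(b,230,200,200,150,4))
```

```text
(no output)
```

View pics/s1.png

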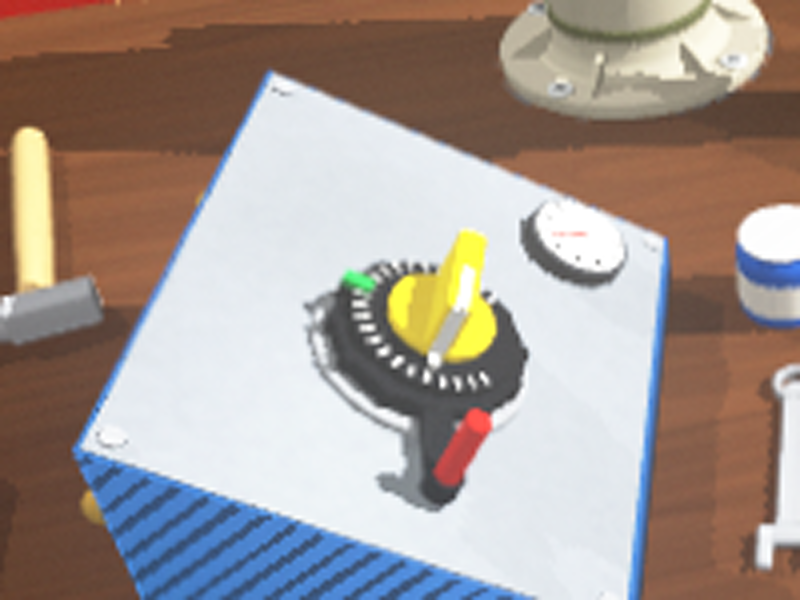

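View pics/s2.png

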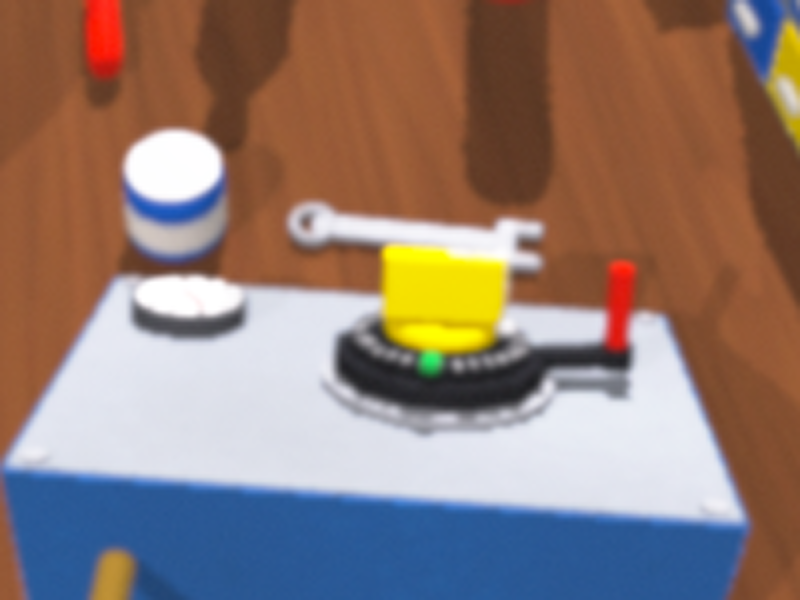

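View pics/side0.png

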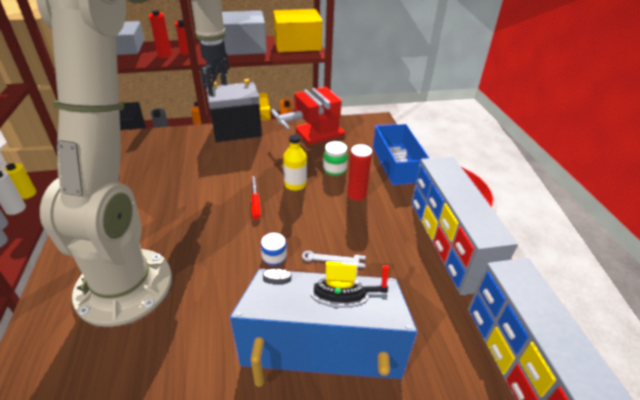

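Seen in the crops: nose and lever both point along console +y (world +x). The green marker is up-slope, towards the side camera, and the gauge is at the low, −y (world −x) corner. So the console is yawed about −90°. Next I fit the pose.

```bash
cat > fit.py <<'E'
import numpy as np,cv2
from scipy.optimize import least_squares
from scipy.spatial.transform import Rotation as Ro
def proj(c,P): return cv2.projectPoints(np.atleast_2d(P).astype(float),cv2.Rodrigues(c["R"])[0],c["t"],c["mtx"],np.array(c["D"],float))[0][:,0]
def frame(p):
    "world R,t of axis frame at the panel surface; p=x,y,yaw,u(up-slope from panel centre),v"
    Rc=Ro.from_euler("z",p[2]).as_matrix(); c,s=np.cos(.55),np.sin(.55)
    A=np.array([[c,0,-s],[0,1,0],[s,0,c]])   # cols x upslope,y,z normal
    t=Rc@(np.array([0,0,.1135])+A@[p[3],p[4],0])+[p[0],p[1],0]
    return Rc,Rc@A,t
def corner(p,a,b):
    Rc=frame(p)[0]; return Rc@[a*.12,b*.17,.04 if a<0 else .187]+[p[0],p[1],0]
def pol(p,r,th,h):
    _,R,t=frame(p); return t+R@[r*np.cos(th),r*np.sin(th),h]
E
python3 - <<'E'
from fit import *
from bench import vision
S=vision.camera("scene");D=vision.camera("side")
cs=lambda u,v:np.array([100+u/4,140+v/4]);cd=lambda u,v:np.array([230+u/4,200+v/4])
# p: x,y,yaw,u,v,knob,marker,lever
obs=[(S,lambda p:corner(p,1,-1),cs(270,72)),(S,lambda p:corner(p,-1,-1),cs(666,240)),(S,lambda p:corner(p,1,1),cs(78,450)),
(D,lambda p:corner(p,-1,-1),cd(115,280)),(D,lambda p:corner(p,1,-1),cd(5,470)),(D,lambda p:corner(p,1,1),cd(745,522)),(D,lambda p:corner(p,-1,1),cd(668,315)),
(S,lambda p:pol(p,48,0,0) if 0 else pol(p,.048,p[6],.0315),cs(359,282)),(D,lambda p:pol(p,.052,p[6],.031),cd(431,362)),
(S,lambda p:pol(p,.1,p[7],.065),cs(481,415)),(D,lambda p:pol(p,.1,p[7],.065),cd(622,267)),
(S,lambda p:pol(p,.1,p[7],.021),cs(447,485)),(D,lambda p:pol(p,.1,p[7],.021),cd(617,348)),
(S,lambda p:pol(p,.038,p[5],.033),cs(432,360)),(D,lambda p:pol(p,.038,p[5],.033),cd(508,326)),
(D,lambda p:pol(p,0,0,.074),cd(446,252)),(S,lambda p:pol(p,.032,p[5]+np.pi,.074),cs(472,234)),
]
f=lambda p:np.concatenate([proj(c,g(p))[0]-o for c,g,o in obs])
r=least_squares(f,[.5,-.3,-1.57,0,0,1.57,0,1.4],loss="soft_l1")
p=r.x;print(p.round(4));print(f(p).reshape(-1,2).round(1).tolist())
np.save("p.npy",p)
print("axis base",frame(p)[2].round(4),"knob top",pol(p,0,0,.074).round(4),"lever",pol(p,.1,p[7],.065).round(4));print(frame(p)[1].round(3))
E
```

```text
[ 4.7980e-01 -1.8900e-01 -1.8126e+00  6.0000e-04  2.9400e-02  1.6336e+00
 -9.6000e-02  1.8256e+00]
[[-0.8, -0.7], [0.1, -0.6], [-1.1, 0.5], [0.3, -1.0], [-1.0, -0.5], [1.7, 0.3], [-1.1, -0.4], [-0.3, -0.2], [-0.0, 0.3], [-0.4, 0.7], [0.1, -0.6], [-0.1, -2.9], [-0.2, -1.4], [0.2, 1.1], [0.9, 0.6], [-0.2, -0.4], [0.6, -1.4]]
axis base [ 0.5082 -0.1965  0.1138] knob top [ 0.5175 -0.159   0.1769] lever [ 0.6154 -0.1658  0.156 ]
[[-0.204  0.971  0.125]
 [-0.828 -0.239  0.507]
 [ 0.523  0.     0.853]]
```

```bash
cat > go.py <<'E'
from fit import *
from bench import bot
def tool(p,th,sgn=-1):
    "tool pointing into the panel, tool x = sgn * direction at dial angle th"
    _,R,t=frame(p); z=-R[:,2]; x=sgn*R@[np.cos(th),np.sin(th),0]
    return np.c_[x,np.cross(z,x),z]
def rel(T,Rt,s=None,T0=None,R0=None):
    s=s or bot.sense(); T0=s["ee_pos"] if T0 is None else T0; R0=s["tool_rot"] if R0 is None else R0
    return np.r_[R0.T@(np.array(T)-T0)*100, Ro.from_matrix(R0.T@Rt).as_rotvec()].round(2).tolist()
E
python3 - <<'E'
from go import *
p=np.load("p.npy");Rt=tool(p,p[5]);print(Rt.round(3))
s=bot.sense()
print(rel([.3,.5,.38],s["tool_rot"]));print(rel([.5,.22,.38],s["tool_rot"]));
print(rel(pol(p,0,0,.17),Rt)); print(pol(p,0,0,.17))
E
```

```text
[[-0.982  0.143 -0.125]
 [ 0.187  0.841 -0.507]
 [ 0.033 -0.522 -0.853]]
[-6.26, -4.53, -14.87, 0.0, 0.0, 0.0]
[-36.16, -21.56, -14.87, 0.0, 0.0, 0.0]
[-52.69, -50.3, -2.74, 0.55, -0.04, -0.25]
[ 0.52948055 -0.11023705  0.25873465]
```

Emit:
drive_tool(
  series=[
    [-3,-2,-5,0,0,0],
    [-6,-4.5,-9,0,0,0],
    [-6,-4.5,-15,0,0,0],
    [-6,-4.5,-15,0,0,0],
    [-36,-21.5,-15,0,0,0],
    [-36,-21.5,-15,0,0,0],
    [-36,-21.5,-15,0,0,0],
    [-36,-21.5,-15,0,0,0],
  ],
  grip=-1,
)

```text
time_s: 2.4
ee_pos: [0.4151, 0.3371, 0.3816]
tool_rot: [[-0.908, 0.419, 0.0], [0.419, 0.908, 0.001], [-0.0, 0.001, -1.0]]
ft_force: [1.5, 1.4, -0.3]
gripper_width: 0.998
grasp_force: 0.0
```

Emit:
drive_tool(
  series=[
    [-18,-14,0,0,0,0],
    [-18,-14,0,0,0,0],
    [-18,-14,0,0,0,0],
    [-18,-14,0,0,0,0],
    [-18,-14,0,0,0,0],
    [-18,-14,0,0,0,0],
    [-18,-14,0,0,0,0],
    [-18,-14,0,0,0,0],
  ],
)

```text
time_s: 3.2
ee_pos: [0.5185, 0.1378, 0.3812]
tool_rot: [[-0.909, 0.417, -0.0], [0.417, 0.909, 0.001], [0.001, 0.0, -1.0]]
ft_force: [0.2, 0.9, 0.3]
gripper_width: 1.005
grasp_force: 0.0
```

Run:
```python
from go import *
p=np.load("p.npy");s=bot.sense();print(s["time_s"],s["ee_pos"],s["joint_pos"].round(2),s["tool_rot"].round(2).tolist())
print(rel(pol(p,0,0,.19),tool(p,p[5])))
```

```text
3.2 [0.51853182 0.13779938 0.38120595] [-0.61  0.17  0.35  1.33 -0.06  1.65  0.87] [[-0.91, 0.42, -0.0], [0.42, 0.91, 0.0], [0.0, 0.0, -1.0]]
[-11.16, -21.06, 10.53, 0.55, -0.04, -0.24]
```

Emit:
drive_tool(
  series=[
    [-3,-5,1,0.14,-0.01,-0.06],
    [-6,-10,3,0.27,-0.02,-0.12],
    [-9,-15,6,0.4,-0.03,-0.18],
    [-11.2,-21,10.5,0.55,-0.04,-0.24],
    [-11.2,-21,10.5,0.55,-0.04,-0.24],
    [-11.2,-21,10.5,0.55,-0.04,-0.24],
    [-11.2,-21,10.5,0.55,-0.04,-0.24],
    [-11.2,-21,10.5,0.55,-0.04,-0.24],
  ],
)

```text
time_s: 4.0
ee_pos: [0.5333, -0.0994, 0.2772]
tool_rot: [[-0.981, 0.15, -0.12], [0.191, 0.841, -0.507], [0.025, -0.521, -0.853]]
ft_force: [0.8, 0.8, 0.2]
gripper_width: 1.002
grasp_force: 0.0
```

Run:
```python
from go import *
from bench import vision
p=np.load("p.npy");c=vision.camera("wrist");im=c["frame"][:,:,::-1].copy();cv2.imwrite("pics/w0raw.png",im)
for g,col in [(pol(p,.04,p[5],.033),(255,0,255)),(pol(p,.04,p[6],.033),(0,0,255)),(pol(p,.1,p[7],.065),(255,255,0)),(pol(p,0,0,.074),(255,0,0)),(pol(p,.032,p[5],.074),(255,0,0)),(pol(p,-.032,p[5],.074),(255,0,0)),(corner(p,-1,-1),(0,255,0))]:
    q=proj(c,g)[0];print(q.round(1)); cv2.circle(im,tuple(int(round(v)) for v in q),2,col,-1)
cv2.imwrite("pics/w0.png",im)
s=bot.sense();print(s["time_s"],s["ee_pos"],s["joint_pos"].round(2))
print(rel(pol(p,0,0,.19),tool(p,p[5])))
```

```text
[315.2 218.6]
[276.  176.1]
[334.2 282.9]
[314.9 192.9]
[315.1 226.2]
[314.6 157.2]
[469.9 -14.5]
4.05 [ 0.53359983 -0.09900844  0.27742457] [-0.52  0.3   0.41  1.52  0.39  1.54  1.22]
[0.13, -0.03, 0.21, 0.0, 0.01, -0.01]
```

View pics/w0.png

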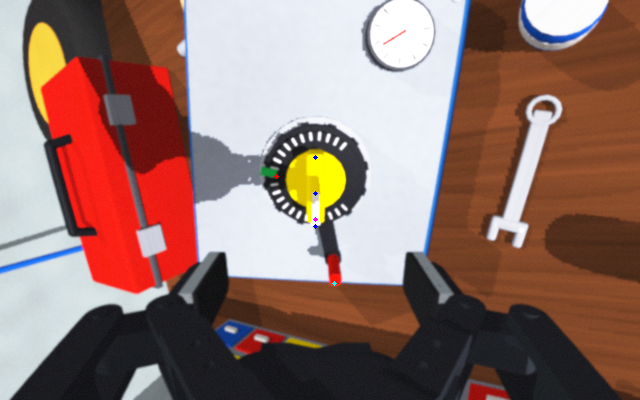

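The wrist view agrees with the fit: nose at (315,219), marker at (270,173), lever at (334,281). I'll zoom in to refine.

Run:
```python
import cv2
a=cv2.imread("pics/w0raw.png")
cv2.imwrite("pics/w0z.png",cv2.resize(a[110:290,240:380],None,fx=4.2,fy=3.3333,interpolation=cv2.INTER_CUBIC) if 0 else cv2.resize(a[140:290,240:390],None,fx=4,fy=4,interpolation=cv2.INTER_CUBIC))
```

```text
(no output)
```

View pics/w0z.png

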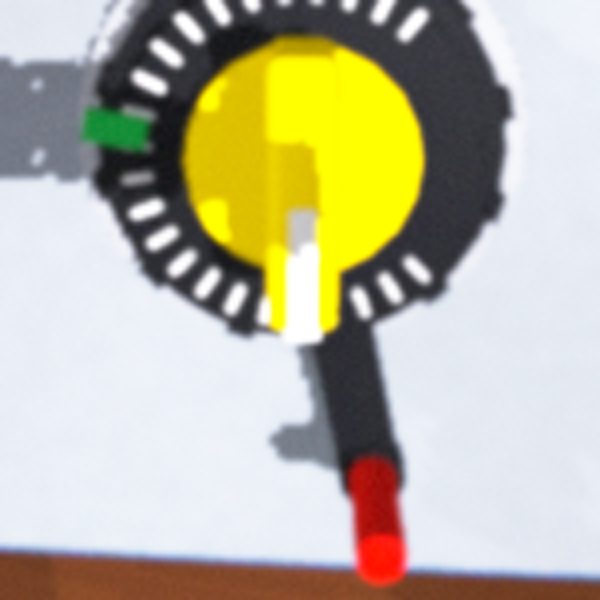

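```bash
cat > refit.py <<'E'
from fit import *
from bench import vision
S=vision.camera("scene");D=vision.camera("side");W=vision.camera("wrist")
cs=lambda u,v:np.array([100+u/4,140+v/4]);cd=lambda u,v:np.array([230+u/4,200+v/4]);cw=lambda u,v:np.array([240+u/4,140+v/4])
P=np.pi
L=[("c",1,-1,0,0,cs(270,72)),("c",-1,-1,0,0,cs(666,240)),("c",1,1,0,0,cs(78,450)),
("c",-1,-1,0,1,cd(115,280)),("c",1,-1,0,1,cd(5,470)),("c",1,1,0,1,cd(745,522)),("c",-1,1,0,1,cd(668,315)),
(6,.048,0,.0315,0,cs(359,282)),(6,.052,0,.031,1,cd(431,362)),(7,.1,0,.065,0,cs(481,415)),(7,.1,0,.065,1,cd(622,267)),
(5,.038,0,.033,0,cs(432,360)),(5,.038,0,.033,1,cd(508,326)),(5,0,0,.074,1,cd(446,252)),(5,.032,P,.074,0,cs(472,234)),
(6,.04,0,.034,2,cw(150,133)),(6,.056,0,.034,2,cw(84,126)),(7,.1,0,.065,2,cw(381,560)),(5,.032,0,.074,2,cw(302,335)),(5,.032,P,.074,2,cw(302,53))]
C=[S,D,W]
def f(p):
    out=[]
    for k,a,b,h,ci,o in L:
        X=corner(p,a,b) if k=="c" else pol(p,a,p[k]+b,h)
        c=dict(C[ci]);c["t"]=c["t"]+p[8+3*ci:11+3*ci]
        out.append(proj(c,X)[0]-o)
    return np.r_[np.concatenate(out),p[8:]/.0015]
p0=np.r_[np.load("p.npy")[:8],np.zeros(9)]
p=least_squares(f,p0,loss="soft_l1").x
print(p.round(4));print(f(p)[:40].reshape(-1,2).round(1).tolist());np.save("p.npy",p)
E
python3 refit.py
python3 - <<'E'
from go import *
p=np.load("p.npy");print(pol(p,0,0,.074))
R=tool(p,p[5]);print(rel(pol(p,0,0,.09),R),rel(pol(p,0,0,.045),R))
E
```

```text
[ 4.7920e-01 -1.8830e-01 -1.8115e+00  1.0000e-03  2.8500e-02  1.6278e+00
 -9.0600e-02  1.8266e+00 -1.0000e-04  6.0000e-04  4.0000e-04  8.0000e-04
  7.0000e-04  2.0000e-04  7.0000e-04 -9.0000e-04  1.0000e-04]
[[-0.5, -0.5], [0.2, -0.6], [-0.5, 0.5], [0.3, -0.9], [-0.8, -0.3], [1.8, 0.3], [-1.2, -0.4], [-0.1, -0.4], [-0.3, 0.5], [-0.1, 0.3], [-0.3, -0.5], [0.4, 0.8], [0.5, 0.7], [-0.6, -0.2], [0.9, -1.7], [-0.9, 0.4], [-0.1, -0.1], [-0.1, 0.2], [0.3, -0.6], [0.3, 0.5]]
[ 0.51589189 -0.15833242  0.17711273]
[0.35, 0.02, 10.13, 0.0, 0.0, -0.0] [0.37, 0.01, 14.63, 0.0, 0.0, -0.0]
```

Emit:
drive_tool(
  series=[
    [0.3,0,5,0,0,0],
    [0.3,0,9,0,0,0],
    [0.4,0,12,0,0,0],
    [0.4,0,14,0,0,0],
    [0.4,0,14.6,0,0,0],
    [0.4,0,14.6,0,0,0],
  ],
)

```text
time_s: 4.8
ee_pos: [0.5109, -0.1744, 0.1521]
tool_rot: [[-0.981, 0.151, -0.123], [0.193, 0.839, -0.508], [0.027, -0.522, -0.852]]
ft_force: [0.2, 0.0, 0.4]
gripper_width: 1.003
grasp_force: 0.0
```

Emit:
drive_tool(
  series=[
    [0,0,0,0,0,0],
    [0,0,0,0,0,0],
    [0,0,0,0,0,0],
    [0,0,0,0,0,0],
    [0,0,0,0,0,0],
    [0,0,0,0,0,0],
    [0,0,0,0,0,0],
    [0,0,0,0,0,0],
  ],
  grip=1,
  newtons=40,
)

```text
time_s: 5.6
ee_pos: [0.5112, -0.1735, 0.1519]
tool_rot: [[-0.981, 0.15, -0.122], [0.191, 0.84, -0.507], [0.026, -0.521, -0.853]]
ft_force: [-0.2, 5.8, 1.2]
gripper_width: 0.182
grasp_force: 42.7
```

Run:
```python
from go import *
p=np.load("p.npy");s=bot.sense();print(s["time_s"],s["ee_pos"],s["ft_force"],s["ft_torque"],s["gripper_width"],s["grasp_force"],s["joint_pos"].round(2))
_,R,t=frame(p);print((R.T@(s["ee_pos"]-t)).round(4),rel(pol(p,0,0,.045),tool(p,p[5])))
for th in np.linspace(p[5],p[6],5): print(rel(pol(p,0,0,.045),tool(p,th)))
```

```text
5.6 [ 0.51119062 -0.17350785  0.15185011] [-0.19686395  5.84721216  1.16935301] [ 1.172128   -0.11011515 -0.17811593] 0.1815619102847677 42.70497143268585 [-0.43  0.36  0.44  1.76  0.41  1.23  1.21]
[ 0.0003 -0.0009  0.0442] [-0.1, 0.03, -0.08, 0.0, 0.0, -0.0]
[-0.1, 0.03, -0.08, 0.0, 0.0, -0.0]
[-0.1, 0.03, -0.08, 0.0, 0.0, 0.43]
[-0.1, 0.03, -0.08, 0.0, 0.0, 0.86]
[-0.1, 0.03, -0.08, 0.0, 0.0, 1.29]
[-0.1, 0.03, -0.08, 0.0, 0.0, 1.72]
```

Emit:
drive_tool(
  series=[
    [0,0.1,0,0,0,0.08],
    [0,0.1,0,0,0,0.2],
    [0,0.1,0,0,0,0.34],
    [0,0.1,0,0,0,0.48],
    [0,0.1,0,0,0,0.62],
    [0,0.1,0,0,0,0.75],
    [0,0.1,0,0,0,0.86],
    [0,0.1,0,0,0,0.86],
  ],
)

```text
time_s: 6.4
ee_pos: [0.5114, -0.1732, 0.1516]
tool_rot: [[-0.525, 0.842, -0.122], [0.762, 0.401, -0.508], [-0.379, -0.36, -0.853]]
ft_force: [0.7, 4.7, 4.3]
gripper_width: 0.184
grasp_force: 43.0
```

Run:
```python
from go import *
p=np.load("p.npy");s=bot.sense();print(s["ft_force"],s["ft_torque"],s["gripper_width"],s["joint_pos"].round(2))
_,R,t=frame(p);print((R.T@(s["ee_pos"]-t)).round(4),s["tool_rot"].T@s["ft_force"],rel(pol(p,0,0,.045),tool(p,p[6])))
```

```text
[0.7277168  4.72108076 4.25614899] [ 0.75899594  0.10541394 -0.25789006] 0.1836648416738234 [-0.54  0.38  0.58  1.76  0.36  1.21  0.39]
[-0.0001 -0.0009  0.0442] [ 1.60214142  0.97743619 -6.11643204] [-0.07, 0.05, -0.08, 0.0, 0.0, 0.85]
```

Emit:
drive_tool(
  series=[
    [0,0,0,0,0,0.08],
    [0,0,0,0,0,0.2],
    [0,0,0,0,0,0.34],
    [0,0,0,0,0,0.48],
    [0,0,0,0,0,0.62],
    [0,0,0,0,0,0.75],
    [0,0,0,0,0,0.85],
    [0,0,0,0,0,0.85],
  ],
)

```text
time_s: 7.2
ee_pos: [0.5118, -0.1731, 0.1516]
tool_rot: [[0.285, 0.951, -0.121], [0.805, -0.306, -0.508], [-0.52, 0.047, -0.853]]
ft_force: [3.5, 4.7, 2.5]
gripper_width: 0.183
grasp_force: 42.8
```

Run:
```python
from go import *
from bench import vision
p=np.load("p.npy")
C=[vision.camera(c) for c in("scene","side","wrist")]
for c,n in zip(C,("scene","side","wrist")):
    cv2.imwrite(f"pics/{n}2.png",c["frame"][:,:,::-1])
s=bot.sense();print(s["ft_force"],s["ft_torque"],s["gripper_width"],s["joint_pos"].round(2))
_,R,t=frame(p);print((R.T@(s["ee_pos"]-t)).round(4),s["tool_rot"].T@s["ft_force"],rel(pol(p,0,0,.045),tool(p,p[6])))
u=lambda i,x,y:cv2.resize(cv2.imread(f"pics/{i}2.png")[y:y+75,x:x+100],None,fx=4,fy=4,interpolation=cv2.INTER_CUBIC)
w=cv2.resize(cv2.imread("pics/wrist2.png"),(400,250))
o=np.zeros((600,800,3),np.uint8);o[:300,:400]=u("scene",160,190);o[:300,400:]=u("side",290,240)
w=cv2.imread("pics/wrist2.png")[150:300,240:400];o[300:600,:320]=cv2.resize(w,(320,300));cv2.imwrite("pics/c2.png",o)
for c in C: print(proj(c,pol(p,.04,p[6],.033)))
```

```text
[1.94807255 4.90502095 1.48743285] [ 1.03285277 -0.06119317 -0.17616089] 0.18193353656108385 [-0.66  0.41  0.74  1.77  0.29  1.19 -0.39]
[-0.0003 -0.0005  0.0442] [ 3.73037543  0.4355115  -3.99515989] [-0.03, 0.05, -0.08, 0.0, -0.0, 0.01]
[[193.34023936 210.93665856]]
[[337.66635762 287.58273996]]
[[315.73506172 308.10680826]]
```

View pics/c2.png

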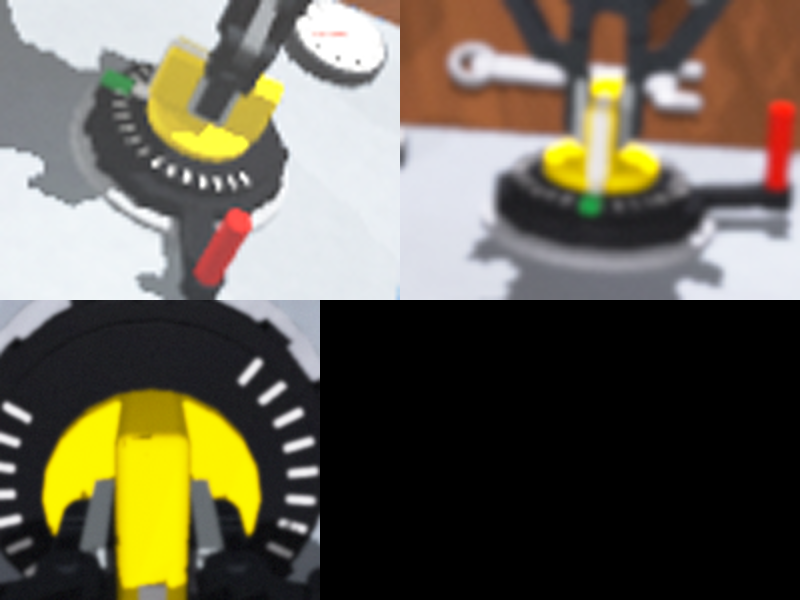

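Emit:
drive_tool(
  series=[
    [0.05,0.05,-0.05,0,0,0.01],
    [0.05,0.05,-0.05,0,0,0.01],
    [0.05,0.05,-0.05,0,0,0.01],
  ],
)

```text
time_s: 7.65
ee_pos: [0.5118, -0.1731, 0.1515]
tool_rot: [[0.293, 0.948, -0.122], [0.802, -0.314, -0.508], [-0.52, 0.051, -0.853]]
ft_force: [2.1, 3.7, 1.7]
gripper_width: 0.179
grasp_force: 42.7
```

Emit:
drive_tool(
  series=[
    [0,0,0,0,0,0],
    [0,0,0,0,0,0],
    [0,0,0,0,0,0],
    [0,0,-1,0,0,0],
    [0,0,-5,0,0,0],
    [0,0,-10,0,0,0],
    [0,0,-14.5,0,0,0],
    [0,0,-14.5,0,0,0],
  ],
  grip=-1,
)

```text
time_s: 8.45
ee_pos: [0.5328, -0.0958, 0.2803]
tool_rot: [[0.295, 0.949, -0.113], [0.804, -0.31, -0.507], [-0.516, 0.058, -0.855]]
ft_force: [0.9, 0.7, 0.1]
gripper_width: 1.0
grasp_force: 0.0
```

Run:
```python
from go import *
from bench import vision
p=np.load("p.npy")
c=vision.camera("wrist");a=c["frame"][:,:,::-1];cv2.imwrite("pics/w3raw.png",a)
q=proj(c,pol(p,.04,p[6],.033))[0];print(q,proj(c,pol(p,0,0,.074)))
x,y=int(q[0])-50,int(q[1])-70
cv2.imwrite("pics/w3.png",cv2.resize(a[y:y+100,x:x+100],None,fx=6,fy=6,interpolation=cv2.INTER_CUBIC));print(x,y)
print(rel(pol(p,0,0,.19),tool(p,p[6])))
```

```text
[312.74045795 220.64903482] [[312.61189343 195.35776455]]
262 150
[-0.09, -0.05, 0.26, 0.01, -0.0, -0.0]
```

View pics/w3.png

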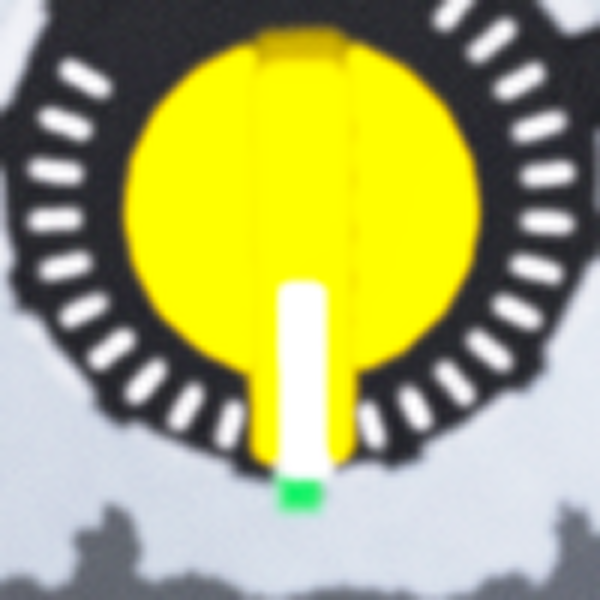

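The knob bar at column 303 points down at the green tab at column 300, within about 0.01 rad. Now the lever.

Run:
```python
from go import *
p=np.load("p.npy")
print(rel(pol(p,.05,p[7],.17),tool(p,(p[6]+p[7])/2)))
print(rel(pol(p,.1,p[7],.14),tool(p,p[7]),T0=pol(p,.05,p[7],.17),R0=tool(p,(p[6]+p[7])/2)))
```

```text
[1.62, 4.63, 2.3, 0.01, 0.0, -0.96]
[-2.87, 4.09, 3.0, 0.0, 0.0, -0.96]
```

Emit:
drive_tool(
  series=[
    [0.2,0.6,0.3,0,0,-0.14],
    [0.5,1.2,0.6,0,0,-0.28],
    [0.8,2,1,0,0,-0.42],
    [1,2.8,1.4,0,0,-0.56],
    [1.3,3.6,1.8,0,0,-0.7],
    [1.5,4.2,2.1,0,0,-0.84],
    [1.6,4.6,2.3,0,0,-0.96],
    [1.6,4.6,2.3,0,0,-0.96],
  ],
)

```text
time_s: 9.3
ee_pos: [0.5742, -0.1142, 0.2487]
tool_rot: [[-0.608, 0.784, -0.125], [0.718, 0.475, -0.509], [-0.339, -0.399, -0.852]]
ft_force: [-1.0, 0.6, -0.4]
gripper_width: 0.995
grasp_force: 0.0
```

Emit:
drive_tool(
  series=[
    [-0.4,0.6,0.4,0,0,-0.14],
    [-0.8,1.2,0.8,0,0,-0.28],
    [-1.2,1.8,1.2,0,0,-0.42],
    [-1.7,2.4,1.7,0,0,-0.56],
    [-2.1,3,2.1,0,0,-0.7],
    [-2.5,3.6,2.6,0,0,-0.84],
    [-2.9,4.1,3,0,0,-0.96],
    [-2.9,4.1,3,0,0,-0.96],
  ],
)

```text
time_s: 10.1
ee_pos: [0.6204, -0.1304, 0.2167]
tool_rot: [[-0.991, -0.046, -0.125], [0.025, 0.861, -0.509], [0.131, -0.507, -0.852]]
ft_force: [-0.5, 0.6, 0.4]
gripper_width: 1.001
grasp_force: 0.0
```

Run:
```python
from go import *
from bench import vision
p=np.load("p.npy")
c=vision.camera("wrist");a=c["frame"][:,:,::-1];cv2.imwrite("pics/w4.png",a)
print(proj(c,pol(p,.1,p[7],.065)))
h=cv2.cvtColor(a,cv2.COLOR_BGR2HSV);m=cv2.inRange(h,(0,200,150),(6,255,255))
n,_,st,ce=cv2.connectedComponentsWithStats(m);print([(st[i].tolist(),ce[i].round(0).tolist()) for i in range(1,n) if st[i,4]>50])
s=bot.sense();print(s["joint_pos"].round(2),s["time_s"])
print(rel(pol(p,.1,p[7],.14),tool(p,p[7])),rel(pol(p,.1,p[7],.035),tool(p,p[7])))
```

```text
[[316.58532167 215.26001669]]
[([14, 0, 82, 221, 14149], [55.0, 106.0]), ([97, 37, 8, 31, 155], [100.0, 52.0]), ([98, 75, 71, 141, 3191], [124.0, 169.0]), ([310, 191, 15, 29, 320], [316.0, 206.0]), ([132, 298, 15, 8, 65], [139.0, 301.0]), ([218, 302, 18, 15, 105], [226.0, 308.0])]
[-0.38  0.53  0.39  1.35  0.34  1.46  1.48] 10.15
[-0.24, 0.11, -0.45, -0.0, -0.0, -0.01] [-0.24, 0.12, 10.05, -0.0, -0.0, -0.01]
```

View pics/w4.png

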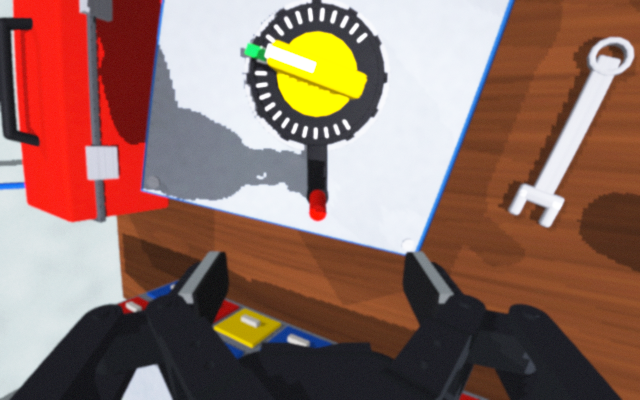

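Lever post top is at (317,211), centred between the fingers, as predicted. Going down to grip it.

Emit:
drive_tool(
  series=[
    [-0.2,0.1,4,0,0,0],
    [-0.2,0.1,7,0,0,0],
    [-0.2,0.1,9,0,0,0],
    [-0.2,0.1,10,0,0,0],
    [-0.2,0.1,10,0,0,0],
  ],
)

```text
time_s: 10.65
ee_pos: [0.6096, -0.1803, 0.1311]
tool_rot: [[-0.991, -0.044, -0.125], [0.026, 0.861, -0.508], [0.13, -0.507, -0.852]]
ft_force: [-0.1, 1.3, 0.0]
gripper_width: 0.997
grasp_force: 0.0
```

Emit:
drive_tool(
  series=[
    [0,0,0,0,0,0],
    [0,0,0,0,0,0],
    [0,0,0,0,0,0],
    [0,0,0,0,0,0],
    [0,0,0,0,0,0],
    [0,0,0,0,0,0],
    [0,0,0,0,0,0],
    [0,0,0,0,0,0],
  ],
  grip=1,
  newtons=30,
)

```text
time_s: 11.45
ee_pos: [0.611, -0.1794, 0.1318]
tool_rot: [[-0.991, -0.047, -0.122], [0.022, 0.861, -0.508], [0.129, -0.506, -0.853]]
ft_force: [0.2, 0.7, 0.9]
gripper_width: 0.149
grasp_force: 29.9
```

```bash
cat > arc.py <<'E'
from go import *
import sys
p=np.load("p.npy");s=bot.sense();_,R,t=frame(p)
q=R.T@(s["ee_pos"]-t);th=np.arctan2(q[1],q[0]);F=s["tool_rot"].T@s["ft_force"]
print("t",s["time_s"],"r",np.hypot(q[0],q[1]).round(4),"h",q[2].round(4),"th",th.round(3),"F",F.round(1),"w",s["gripper_width"],s["grasp_force"],"q7",s["joint_pos"].round(2))
x=-R.T@s["tool_rot"][:,0];print("tool th",np.arctan2(x[1],x[0]).round(3))
for d in map(float,sys.argv[1:]): print(d,rel(pol(p,.1,th-d,.035),tool(p,th-d)))
E
python3 arc.py .1 .2 .3 .4 .5 .6 .7 .8
```

```text
t 11.45 r 0.1007 h 0.0365 th 1.827 F [-0.1  0.2 -1.1] w 0.14947423889400457 29.934522807598114 q7 [-0.32  0.58  0.39  1.49  0.34  1.26  1.47]
tool th 1.824
0.1 [0.11, -1.0, 0.15, -0.0, 0.0, 0.1]
0.2 [0.26, -1.99, 0.15, -0.0, 0.0, 0.2]
0.3 [0.51, -2.96, 0.15, -0.0, 0.0, 0.3]
0.4 [0.85, -3.9, 0.15, 0.0, 0.0, 0.4]
0.5 [1.28, -4.8, 0.15, 0.0, 0.0, 0.5]
0.6 [1.8, -5.65, 0.15, 0.0, 0.0, 0.6]
0.7 [2.4, -6.45, 0.15, 0.0, 0.0, 0.7]
0.8 [3.08, -7.18, 0.15, 0.0, 0.0, 0.8]
```

Emit:
drive_tool(
  series=[
    [0,-0.6,0,0,0,0.06],
    [0.1,-1.2,0,0,0,0.12],
    [0.2,-1.8,0,0,0,0.18],
    [0.4,-2.4,0,0,0,0.24],
    [0.5,-3,0,0,0,0.3],
    [0.7,-3.5,0,0,0,0.36],
    [0.9,-4.1,0,0,0,0.42],
    [1.2,-4.8,0,0,0,0.5],
  ],
)

```text
time_s: 12.25
ee_pos: [0.6014, -0.2205, 0.1577]
tool_rot: [[-0.892, 0.436, -0.122], [0.433, 0.744, -0.508], [-0.131, -0.506, -0.853]]
ft_force: [0.8, 0.6, 0.4]
gripper_width: 0.146
grasp_force: 30.0
```

```bash
python3 arc.py .05 .1 .15 .2 .25 .3 .35 .4
```

```text
t 12.25 r 0.1007 h 0.0365 th 1.331 F [-0.5  0.6 -0.7] w 0.1464992984172165 29.990403056144714 q7 [-0.35  0.55  0.51  1.49  0.3   1.25  1.08]
tool th 1.322
0.05 [0.08, -0.5, 0.15, 0.0, 0.0, 0.04]
0.1 [0.12, -1.0, 0.15, 0.0, 0.0, 0.09]
0.15 [0.17, -1.5, 0.15, 0.0, 0.0, 0.14]
0.2 [0.26, -1.99, 0.15, 0.0, 0.0, 0.19]
0.25 [0.36, -2.48, 0.15, 0.0, 0.0, 0.24]
0.3 [0.5, -2.96, 0.15, 0.0, 0.0, 0.29]
0.35 [0.65, -3.43, 0.15, 0.0, 0.0, 0.34]
0.4 [0.83, -3.9, 0.15, 0.0, 0.0, 0.39]
```

Emit:
drive_tool(
  series=[
    [0,-0.5,0,0,0,0.04],
    [0.1,-1,0,0,0,0.09],
    [0.1,-1.5,0,0,0,0.14],
    [0.2,-2,0,0,0,0.19],
    [0.2,-2,0,0,0,0.19],
  ],
)

```text
time_s: 12.75
ee_pos: [0.5905, -0.2352, 0.168]
tool_rot: [[-0.793, 0.596, -0.122], [0.566, 0.649, -0.508], [-0.224, -0.473, -0.852]]
ft_force: [1.1, 0.4, 1.9]
gripper_width: 0.151
grasp_force: 30.1
```

```bash
python3 arc.py
```

```text
t 12.75 r 0.1008 h 0.0365 th 1.122 F [-1.1 -0.  -2. ] w 0.15121149279074148 30.073025822639465 q7 [-0.36  0.53  0.56  1.51  0.29  1.24  0.93]
tool th 1.133
```

Emit:
drive_tool(
  series=[
    [0,-0.5,0,0,0,0.05],
    [0.1,-1,0,0,0,0.1],
    [0.1,-1.5,0,0,0,0.15],
    [0.2,-2,0,0,0,0.2],
    [0.2,-2,0,0,0,0.2],
  ],
)

```text
time_s: 13.25
ee_pos: [0.5771, -0.2469, 0.1769]
tool_rot: [[-0.66, 0.741, -0.122], [0.683, 0.525, -0.508], [-0.312, -0.419, -0.852]]
ft_force: [0.1, -0.2, 2.4]
gripper_width: 0.149
grasp_force: 30.1
```

```bash
python3 arc.py
```

```text
t 13.25 r 0.1009 h 0.0365 th 0.925 F [-0.9 -1.  -2. ] w 0.14892486693354387 30.10534107685089 q7 [-0.38  0.51  0.61  1.54  0.29  1.23  0.76]
tool th 0.934
```

Emit:
drive_tool(
  series=[
    [0,-0.5,0,0,0,0.05],
    [0.1,-1,0,0,0,0.1],
    [0.1,-1.5,0,0,0,0.15],
    [0.2,-2,0,0,0,0.2],
  ],
)

```text
time_s: 13.65
ee_pos: [0.5623, -0.255, 0.1842]
tool_rot: [[-0.502, 0.857, -0.12], [0.772, 0.381, -0.508], [-0.39, -0.348, -0.853]]
ft_force: [5.0, 0.4, 0.9]
gripper_width: 0.154
grasp_force: 30.0
```

```bash
python3 arc.py
```

```text
t 13.65 r 0.1008 h 0.0368 th 0.742 F [-2.5  4.1 -1.6] w 0.15433453573396128 30.041953325271606 q7 [-0.42  0.48  0.66  1.58  0.28  1.22  0.58]
tool th 0.736
```

It has bitten (4 N tangential). Smaller steps now.

Emit:
drive_tool(
  series=[
    [0,-0.4,0,0,0,0.04],
    [0.1,-0.8,0,0,0,0.08],
    [0.1,-0.8,0,0,0,0.08],
  ],
)

```text
time_s: 13.95
ee_pos: [0.5548, -0.2579, 0.1872]
tool_rot: [[-0.432, 0.894, -0.12], [0.8, 0.318, -0.509], [-0.417, -0.316, -0.852]]
ft_force: [4.4, -1.5, 1.6]
gripper_width: 0.148
grasp_force: 30.1
```

```bash
python3 arc.py
```

```text
t 13.95 r 0.1007 h 0.0369 th 0.656 F [-3.8  2.9 -1.1] w 0.14790625569415639 30.087953209877014 q7 [-0.43  0.46  0.68  1.6   0.28  1.21  0.51]
tool th 0.656
```

Emit:
drive_tool(
  series=[
    [0,-0.3,0,0,0,0.03],
    [0,-0.6,0,0,0,0.06],
    [0,-0.6,0,0,0,0.06],
  ],
)

```text
time_s: 14.25
ee_pos: [0.5494, -0.2598, 0.189]
tool_rot: [[-0.378, 0.918, -0.12], [0.818, 0.27, -0.509], [-0.435, -0.291, -0.852]]
ft_force: [5.1, -0.5, 2.7]
gripper_width: 0.151
grasp_force: 30.1
```

```bash
python3 arc.py
```

```text
t 14.25 r 0.1008 h 0.0368 th 0.597 F [-3.5  3.8 -2.7] w 0.1507188049312758 30.10917842388153 q7 [-0.44  0.45  0.69  1.61  0.29  1.21  0.45]
tool th 0.597
```

Emit:
drive_tool(
  series=[
    [0,-0.3,0,0,0,0.03],
    [0,-0.5,0,0,0,0.05],
    [0,-0.5,0,0,0,0.05],
  ],
)

```text
time_s: 14.55
ee_pos: [0.5447, -0.2611, 0.1904]
tool_rot: [[-0.332, 0.936, -0.121], [0.83, 0.229, -0.509], [-0.448, -0.269, -0.852]]
ft_force: [4.7, -1.0, 2.2]
gripper_width: 0.151
grasp_force: 30.1
```

```bash
python3 arc.py
```

```text
t 14.55 r 0.1009 h 0.0368 th 0.547 F [-3.4  3.6 -1.9] w 0.15110780080196629 30.109964311122894 q7 [-0.45  0.44  0.71  1.62  0.29  1.21  0.41]
tool th 0.547
```

Emit:
drive_tool(
  series=[
    [0,-0.3,0,0,0,0.03],
    [0,-0.5,0,0,0,0.05],
    [0,-0.5,0,0,0,0.05],
  ],
)

```text
time_s: 14.85
ee_pos: [0.54, -0.2622, 0.1917]
tool_rot: [[-0.285, 0.951, -0.121], [0.84, 0.187, -0.509], [-0.461, -0.246, -0.852]]
ft_force: [5.2, -0.9, 2.0]
gripper_width: 0.15
grasp_force: 30.1
```

```bash
python3 arc.py
```

```text
t 14.85 r 0.1009 h 0.0367 th 0.497 F [-3.2  4.3 -1.9] w 0.14975261783779886 30.1182559132576 q7 [-0.46  0.44  0.72  1.63  0.29  1.2   0.36]
tool th 0.497
```

Emit:
drive_tool(
  series=[
    [0,-0.2,0,0,0,0.02],
    [0,-0.4,0,0,0,0.04],
    [0,-0.4,0,0,0,0.04],
  ],
)

```text
time_s: 15.15
ee_pos: [0.5368, -0.2626, 0.1926]
tool_rot: [[-0.247, 0.962, -0.12], [0.847, 0.154, -0.509], [-0.471, -0.227, -0.853]]
ft_force: [7.0, -1.3, 0.6]
gripper_width: 0.153
grasp_force: 30.1
```

```bash
python3 arc.py
```

```text
t 15.15 r 0.1008 h 0.0369 th 0.464 F [-3.1  6.4 -0.7] w 0.15298346405751737 30.10943502187729 q7 [-0.47  0.43  0.73  1.64  0.29  1.2   0.32]
tool th 0.458
```

Emit:
drive_tool(
  series=[
    [0,-0.2,0,0,0,0.02],
    [0,-0.4,0,0,0,0.04],
    [0,-0.4,0,0,0,0.04],
  ],
)

```text
time_s: 15.45
ee_pos: [0.5348, -0.2621, 0.1935]
tool_rot: [[-0.209, 0.971, -0.116], [0.852, 0.123, -0.508], [-0.479, -0.205, -0.853]]
ft_force: [12.9, -0.2, -2.5]
gripper_width: 0.153
grasp_force: 30.2
```

```bash
python3 arc.py
```

```text
t 15.45 r 0.1003 h 0.0377 th 0.444 F [-1.6 13.   0.7] w 0.15306848586354405 30.221780240535736 q7 [-0.48  0.42  0.74  1.65  0.29  1.2   0.28]
tool th 0.419
```

Emit:
drive_tool(
  series=[
    [0,-0.3,0,0,0,0],
    [0,-0.3,0,0,0,0],
    [0,-0.3,0,0,0,0],
  ],
)

```text
time_s: 15.75
ee_pos: [0.5334, -0.2618, 0.1942]
tool_rot: [[-0.211, 0.971, -0.113], [0.852, 0.126, -0.509], [-0.48, -0.203, -0.854]]
ft_force: [17.0, -1.4, -4.9]
gripper_width: 0.151
grasp_force: 30.5
```

```bash
python3 arc.py
```

```text
t 15.75 r 0.1001 h 0.0382 th 0.429 F [-2.4 17.3  3. ] w 0.15118487434734118 30.5154150724411 q7 [-0.49  0.42  0.74  1.65  0.29  1.19  0.28]
tool th 0.42
```

Emit:
drive_tool(
  series=[
    [0,-0.3,0,0,0,0],
    [0,-0.3,0,0,0,0],
    [0,-0.3,0,0,0,0],
  ],
)

```text
time_s: 16.05
ee_pos: [0.532, -0.2615, 0.1949]
tool_rot: [[-0.211, 0.971, -0.11], [0.851, 0.128, -0.509], [-0.48, -0.201, -0.854]]
ft_force: [21.6, -1.5, -8.1]
gripper_width: 0.148
grasp_force: 31.0
```

```bash
python3 arc.py
```

```text
t 16.05 r 0.0999 h 0.0388 th 0.414 F [-2.  22.4  5.3] w 0.14819801393676474 31.021258234977722 q7 [-0.49  0.41  0.74  1.66  0.3   1.19  0.28]
tool th 0.421
```

Force rises steadily against a hard stop (22 N). I'll ease off, release and retreat.

Emit:
drive_tool(
  series=[
    [0,0.4,0,0,0,0],
    [0,0.8,0,0,0,0],
    [0,1.1,0,0,0,0],
    [0,1.1,0,0,0,0],
  ],
)

```text
time_s: 16.45
ee_pos: [0.5367, -0.263, 0.1922]
tool_rot: [[-0.208, 0.971, -0.122], [0.853, 0.118, -0.509], [-0.479, -0.21, -0.852]]
ft_force: [5.1, 0.4, 3.3]
gripper_width: 0.148
grasp_force: 30.5
```

```bash
python3 arc.py
```

```text
t 16.45 r 0.101 h 0.0363 th 0.464 F [-2.3  4.3 -3.7] w 0.14844824422859287 30.471630692481995 q7 [-0.48  0.43  0.74  1.64  0.28  1.2   0.29]
tool th 0.417
```

Emit:
drive_tool(
  series=[
    [0,0,0,0,0,0],
    [0,0,0,0,0,0],
    [0,0,0,0,0,0],
    [0,0,0,0,0,0],
    [0,0,-3,0,0,0],
    [0,0,-7,0,0,0],
    [0,0,-12,0,0,0],
    [0,0,-15,0,0,0],
  ],
  grip=-1,
)

```text
time_s: 17.25
ee_pos: [0.5554, -0.1851, 0.3228]
tool_rot: [[-0.205, 0.971, -0.12], [0.853, 0.118, -0.508], [-0.479, -0.207, -0.853]]
ft_force: [1.0, -0.3, 0.6]
gripper_width: 0.999
grasp_force: 0.0
```

Run:
```python
from go import *
p=np.load("p.npy"); print(rel(pol(p,0,0,.2),tool(p,p[6])))
```

```text
[10.06, -0.45, -1.06, 0.0, -0.0, 0.51]
```

Emit:
drive_tool(
  series=[
    [2.5,0,-1,0,0,0.12],
    [5,0,-1,0,0,0.25],
    [7.5,-0.2,-1,0,0,0.38],
    [10,-0.4,-1,0,0,0.51],
    [10,-0.4,-1,0,0,0.51],
    [10,-0.4,-1,0,0,0.51],
  ],
)

```text
time_s: 17.85
ee_pos: [0.5313, -0.0967, 0.2814]
tool_rot: [[0.292, 0.949, -0.123], [0.802, -0.312, -0.509], [-0.521, 0.05, -0.852]]
ft_force: [-0.7, -0.1, 0.5]
gripper_width: 0.998
grasp_force: 0.0
```

Run:
```python
from go import *
from bench import vision
p=np.load("p.npy")
c=vision.camera("wrist");a=c["frame"][:,:,::-1];cv2.imwrite("pics/w5raw.png",a)
q=proj(c,pol(p,.04,p[6],.033))[0];x,y=int(q[0])-60,int(q[1])-70;print(x,y)
z=cv2.resize(a[y:y+120,x:x+120],None,fx=5,fy=5,interpolation=cv2.INTER_CUBIC)
cv2.imwrite("pics/w5.png",z); print(proj(c,pol(p,.1,.455,.065))-[x,y], proj(c,pol(p,.1,.455,.065)))
```

```text
254 148
[[111.72240748 122.60852485]] [[365.72240748 270.60852485]]
```

View pics/w5.png

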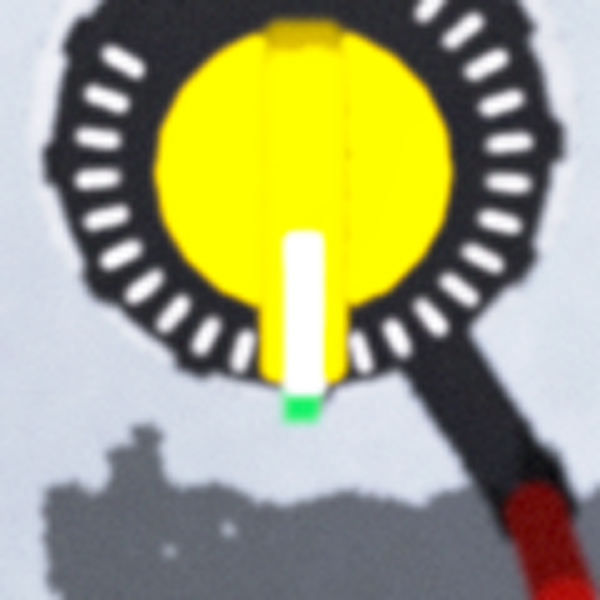

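The nose (column 304) is still on the green tab (column 302). The lever sits where it met the stop, and the robot is clear of everything.

```bash
python3 -c "
from bench import job
print(job.finish_job())"
```

```text
the job is handed in; nothing more can be done
None
```

The knob's nose is on the green marker (within about 0.01 rad), the lock lever was pushed to its hard stop and released, no other item on the bench was touched, and the job is handed in at about 18 s; no verdict was returned.

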